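# Nest the dough cutters back in their tins

### The job

Put the five dough cutters away in their two shallow tins, nested. First the round set in the round tin: stand the small one in the tin, then lower the medium one over it, then the large one over both; after that the square set in the square tin, the small one first and the large one over it, both lined up with the tin's sides. Everything must stand flat on the tin's floor, and the spice jar, the ramekin and the timer must be left where they stand.

Things in the scene. Friction and masses are not known exactly. Their poses are not given: they have to be found in the camera images.
- round_small: Small round dough cutter of plain dark steel: an upright tube of outer diameter 30 mm (bore 25 mm), wall 2.5 mm, 40 mm high, open at top and bottom, standing loose on the table. Weighs 20 to 115 g. Origin: centre of its underside; z up
- round_medium: Medium round dough cutter of plain dark steel: an upright tube of outer diameter 48 mm (bore 43 mm), wall 2.5 mm, 40 mm high, open at top and bottom, standing loose on the table. Weighs 20 to 115 g. Origin: centre of its underside; z up
- round_large: Large round dough cutter of plain dark steel: an upright tube of outer diameter 66 mm (bore 61 mm), wall 2.5 mm, 40 mm high, open at top and bottom, standing loose on the table. Weighs 20 to 115 g. Origin: centre of its underside; z up
- square_small: Small square dough cutter of plain dark steel: an upright square tube, 38 mm outside (33 mm inside), wall 2.5 mm, 40 mm high, open at top and bottom, standing loose on the table. Weighs 20 to 115 g. Origin: centre of its underside; z up, x and y square to its flat sides
- square_large: Large square dough cutter of plain dark steel: an upright square tube, 60 mm outside (55 mm inside), wall 2.5 mm, 40 mm high, open at top and bottom, standing loose on the table. Weighs 20 to 115 g. Origin: centre of its underside; z up, x and y square to its flat sides
- round_tin: Shallow round tin base, gold-lacquered, fixed to the table: outer diameter 94 mm, inner diameter 90 mm, floor 3 mm thick, rim 6 mm above the table. Origin: centre of its underside, on the table; z up
- square_tin: Shallow square tin base, gold-lacquered, fixed to the table: 92 mm outside, 88 mm inside, floor 3 mm thick, rim 6 mm above the table. Origin: centre of its underside, on the table; x and y square to its sides, z up
- spice_jar: Bystander: amber glass spice jar with black cap, diameter 46 mm, 70 mm high, loose. Origin: centre of its underside
- ramekin: Bystander: terracotta ramekin, an open bowl of rim diameter 76 mm, 38 mm high, loose. Origin: centre of its underside
- timer: Bystander: red round kitchen timer with a white dial, diameter 64 mm, 42 mm high, loose. Origin: centre of its underside
Not all that is in view belongs to the job. Leave any red look-alike of the round_small alone.

How it is judged:
On the way, in this order (a step that is already met when the one before it is completed fails the run):
1. the small round cutter stands in the round tin (horizontal distance between round_small and round_tin below 0.026 m and z of round_small in the frame of round_tin below 0.007 m and angle between round_small's own z axis and vertical below 0.1 rad), for 0.2 s.
2. the medium round cutter stands over the small one (all of step 1 and horizontal distance between round_medium and round_tin below 0.022 m and z of round_medium in the frame of round_tin below 0.007 m and angle between round_medium's own z axis and vertical below 0.1 rad and horizontal distance between round_small and round_medium below 0.012 m), for 0.2 s.
3. the large round cutter stands over both (all of step 2 and horizontal distance between round_large and round_tin below 0.016 m and z of round_large in the frame of round_tin below 0.007 m and angle between round_large's own z axis and vertical below 0.1 rad and horizontal distance between round_medium and round_large below 0.012 m), for 0.2 s.
4. the small square cutter stands in the square tin, lined up with it (horizontal distance between square_small and square_tin below 0.026 m and z of square_small in the frame of square_tin below 0.007 m and angle between square_small's own z axis and vertical below 0.1 rad and (angle between the x axis of square_small and the x axis of square_tin, either way round below 0.26 rad or angle between the x axis of square_small and the y axis of square_tin, either way round below 0.26 rad)), for 0.2 s.
5. the large square cutter stands over the small one, lined up with the tin (all of step 4 and horizontal distance between square_large and square_tin below 0.019 m and z of square_large in the frame of square_tin below 0.007 m and angle between square_large's own z axis and vertical below 0.1 rad and (angle between the x axis of square_large and the x axis of square_tin, either way round below 0.26 rad or angle between the x axis of square_large and the y axis of square_tin, either way round below 0.26 rad) and horizontal distance between square_small and square_large below 0.015 m), for 0.2 s.
At the end, for the whole second after the job is handed in: Both sets released, at rest, upright within 0.1 rad on their tins' floors (underside under 7 mm); large round within 16 mm of its tin's centre, large square 19 mm; each smaller one inside the next (centres within 12 mm round, 15 mm square); squares within 0.26 rad of the tin's sides (all of step 3 and all of step 5 and linear speed of each of round_small, round_medium, round_large, square_small, square_large below 0.02 m/s); the robot touches nothing.
It fails at once if the spice jar is displaced by more than 30 mm or tipped over (distance of spice_jar from where it was at the start of the episode above 0.03 m or angle between spice_jar's own z axis and vertical above 0.4 rad).
It fails at once if the ramekin is displaced by more than 30 mm or tipped over (distance of ramekin from where it was at the start of the episode above 0.03 m or angle between ramekin's own z axis and vertical above 0.4 rad).
It fails at once if the timer is displaced by more than 30 mm or tipped over (distance of timer from where it was at the start of the episode above 0.03 m or angle between timer's own z axis and vertical above 0.4 rad).
It also fails if it takes over 134 s, if anything falls off the work surface, if the arm or the gripper's body presses on something with over 40 N, if the wrist force passes 120 N, or if a joint passes its speed limit or range.

### The arm

A 6-joint arm with a two-finger parallel gripper is mounted at the origin on the work surface. World frame = base frame: x ahead of the robot, y to its left, z up, the work surface at z = 0. Lengths are in m, angles in rad, forces in N, time in s.
With the tool pointing down it reaches from about 0.25 to 0.725 m from the base axis. Payload 4 kg.
Tool frame: the origin (TCP) lies midway between the tips of the shut fingers; the grasp point (between the pads) lies 19 mm behind it (bot.grip_point_offset is the distance from the TCP to the grasp point, in m); z points along the fingers, y is the line along which they close (so a half turn about z gives the same grasp; the last joint's range is limited). The gripper opens to 85 mm and grips with 20 to 120 N. Pads are 22 mm wide; open, the fingers measure 114 mm over their backs; the gripper's body (76 mm by 85 mm) begins 54 mm behind the grasp point. The pads swing forward as they close: fully open they stand 13 mm farther back than shut.
Start: joints at [-1.125, 0.241, 0.005, 1.335, 0, 1.571], TCP at [0.216, -0.451, 0.231] pointing down, gripper open.
Joint ranges: [-2.72, 2.72], [-1.05, 1.87], [-1.09, 1.28], [-1.99, 2.15], [-1.42, 1.44], [-3.14, 3.14]. Speed limits (rad/s): [2.79, 2.79, 3.14, 3.14, 3.14, 3.14].

### API

Orientations are given as a unit quaternion [x, y, z, w].
In Python, from workcell import bot gives the robot as it stands.
- The arm moves only by the tool step_arm, never from a script. Its argument "targets" is text: rows parted by semicolons, each of 7 numbers parted by spaces: the opening, from -1 (shut) to 1 (fully open), so that 0 is half open, then the shift along the world's x, y, z normalised to -1 to 1, where 1 is 0.5 m, then the turn, a rotation vector about the world's x, y, z normalised to -1 to 1, where 1 is pi/4 rad. In form: gripper x y z wx wy wz; .... A call has 1 to 10 rows; each row is the pose to reach, as a shift and turn from the pose commanded when the call began; what a row does not reach only later rows make up. A row lasts 1/12 s, in which the tool goes at most 41.7 mm and 7.16 degrees, less where a joint would pass 70% of its speed; a pose out of reach is approached as far as the arm can. A call with a number of a shift or a turn outside -1 to 1 is refused whole. A call with a gripper value outside its range is refused whole. The fingers move at their own pace and stop on an object; the grip force is fixed at half the most. Time passes only in rows, so rows that repeat a pose let the fingers close. It gives the time, the measured TCP pose, the force, the opening and the grip force at its end, in the units of the state.
- bot.get_obs(): the state, without advancing time (a new reading comes with each control period).
- bot.camera(name): name is "scene" or "top"; returns the picture (480x640x3 uint8, red, green, blue); there is no depth.
- bot.camera_info(name): a dict with "vertical_fov" (degrees; the focal length in pixels is half the picture's height over the tangent of half this angle, whatever the lens; pixels are square), "cx", "cy" (the principal point, pixels), "D" ([k1, k2, p1, p2, k3] as OpenCV has them; the pictures are not rectified), "pose" (4x4, takes a point from camera to world coordinates). Camera axes: x right, y up, looking along -z (the intrinsics and any distortion apply to the point x, -y, -z); pixel columns grow to the right and rows downward; lengths in m; the calibration is good to about 2 mm. A picture is of the moment at which its call begins. camera_info takes no time and is no camera call.
- bot.job_done(): hands the job in; it is judged then, once.
The state is a dict: "clock": time; "joint_pos": joint angles; "joint_vel": joint speeds; "tau": joint torques, N m; "eef_pos": TCP position; "tool_rot": TCP orientation; "ft_force": force on the tool from outside, world axes, zero at the start; "ft_torque": the same for the moment, N m; "grip_width": finger opening in m; "grasp_force": force on a finger pad.
Only numpy, scipy, OpenCV 4.12 (cv2) and the standard library are available. Lean on these libraries where they do the work, as an engineer would, in place of code of your own. Each camera call takes 0.05 s, during which the arm holds its last target. There are 200 camera calls.

## Working session

There is one attempt and no reset: what is moved stays moved. The work goes in short steps, Python scripts to look and compute and a tool call to move; the robot and the scene stay as the last step left them, time stands still between calls to the robot, and variables do not carry over. Pictures are saved under pics/ and viewed, at most 14 in all, crops included, and the job is handed in when it is done.

Besides the shell and the picture viewer there is one more tool, called as name(argument=value, ...), one argument or row to a line, values as JSON. step_arm: Moves the arm, as the interface text tells. Scaled input: -1 to 1 covers 0.5 m each way for a shift and pi/4 rad each way for a turn. Its arguments: {"type":"object","properties":{"targets":{"type":"string"}},"required":["targets"]}

```bash
mkdir -p pics
python3 - <<'E'
from workcell import bot
import cv2
for n in("top","scene"):
    cv2.imwrite(f"pics/{n}0.png",bot.camera(n)[:,:,::-1]); print(n,bot.camera_info(n))
print(bot.get_obs(), bot.grip_point_offset)
E
```

```text
top {'vertical_fov': 54.57712458836418, 'cx': 316.28860723638076, 'cy': 244.33573953662102, 'D': array([-0.09574811,  0.        ,  0.        ,  0.        ,  0.        ]), 'pose': array([[-0.01999883,  0.99794281, -0.06091136,  0.43902174],
       [-0.99978054, -0.02034144, -0.00500982, -0.02248755],
       [-0.00623854,  0.0607978 ,  0.99813061,  1.12237435],
       [ 0.        ,  0.        ,  0.        ,  1.        ]])}
scene {'vertical_fov': 53.39270903346926, 'cx': 321.21265901771864, 'cy': 244.66835442508872, 'D': array([0.03186943, 0.        , 0.        , 0.        , 0.        ]), 'pose': array([[-0.0730139 , -0.81864287,  0.56964272,  1.00621412],
       [ 0.99724896, -0.06724993,  0.0311763 ,  0.02175247],
       [ 0.01278618,  0.57035191,  0.82130093,  0.79149863],
       [ 0.        ,  0.        ,  0.        ,  1.        ]])}
{'clock': 0.1, 'joint_pos': array([-1.12495242e+00,  2.41330314e-01,  3.86586588e-03,  1.33522820e+00,
        1.11141134e-06,  1.57078521e+00]), 'joint_vel': array([ 0.00072035, -0.00124145,  0.00393972,  0.00164307, -0.00071321,
        0.00136629]), 'tau': array([ 5.77100036e-04, -3.73138404e+01,  2.53009236e+01,  1.08672091e-02,
        5.58488875e-05, -7.83970563e-06]), 'eef_pos': array([ 0.21536264, -0.45060577,  0.2305083 ]), 'tool_rot': array([ 9.75253960e-01,  2.21085537e-01, -2.09072616e-04, -9.24823699e-04]), 'ft_force': array([-0.03383496, -0.17920489,  0.3587526 ]), 'ft_torque': array([ 0.01293249,  0.01007315, -0.00604699]), 'grasp_force': 0.0, 'grip_width': 0.08555824123934869} 0.0187
```

View pics/top0.png

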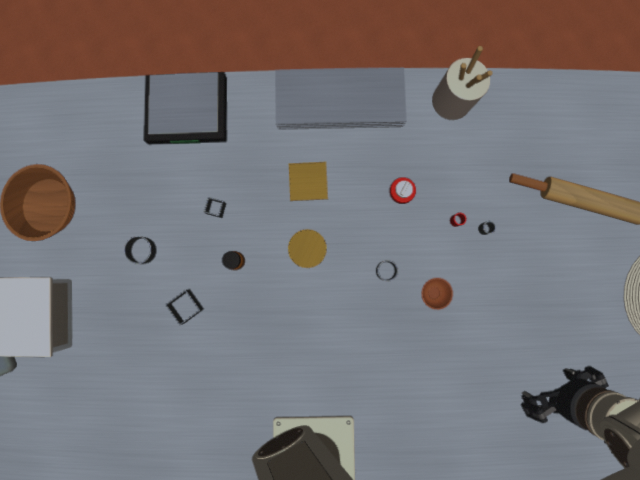

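View pics/scene0.png

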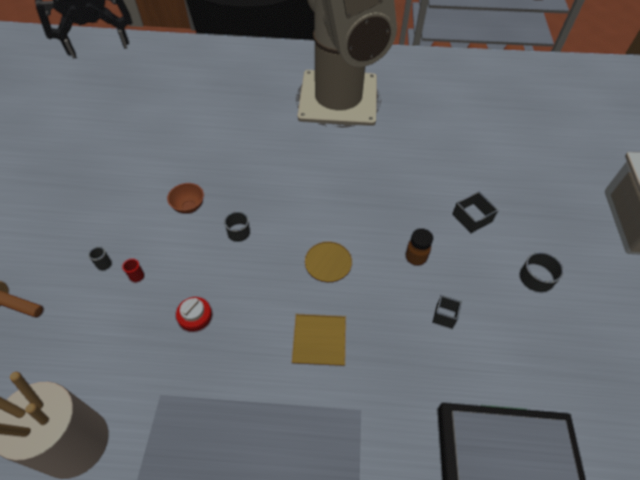

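Top picture: round_small at about (487,228), red look-alike at (458,219), medium at (386,270), large at (141,250), square_small at (215,208), square_large at (185,306). The round tin is at (307,248), the square tin at (308,182), the jar at (233,260), the timer at (403,190) and the ramekin at (437,293). The dark (487,228) cutter fits round_small ("plain dark steel"); the (458,219) one is red. I'll check this in a crop and fit the poses.

```bash
cat > h.py <<'E'
import numpy as np, cv2
from workcell import bot
from scipy.optimize import minimize
def cam(n):
    i=bot.camera_info(n); f=240/np.tan(np.radians(i['vertical_fov'])/2)
    K=np.array([[f,0,i['cx']],[0,f,i['cy']],[0,0,1.]]); T=np.linalg.inv(i['pose']); F=np.diag([1,-1,-1.])
    return K,np.array(i['D'],float),F@T[:3,:3],F@T[:3,3],i['pose']
C={n:cam(n) for n in("top","scene")}
def proj(n,P):
    K,D,R,t,_=C[n]; return cv2.projectPoints(np.asarray(P,float).reshape(-1,1,3),cv2.Rodrigues(R)[0],t,K,D)[0][:,0]
def ray(n,uv,z):
    K,D,R,t,_=C[n]; p=cv2.undistortPoints(np.array([[uv]],float),K,D)[0,0]
    d=R.T@np.array([*p,1]); o=-R.T@t; return o+d*(z-o[2])/d[2]
def shape(kind,w,h,x,y,a):
    if kind=='r': th=np.linspace(0,2*np.pi,40,endpoint=False); q=np.c_[np.cos(th),np.sin(th)]*w/2
    else:
        q=np.array([[1,1],[-1,1],[-1,-1],[1,-1]])*w/2; c,s=np.cos(a),np.sin(a); q=q@np.array([[c,s],[-s,c]])
    q=q+[x,y]; return np.vstack([np.c_[q,q[:,0]*0+z] for z in (0,h)])
def mask(img,uv,color,r):
    hsv=cv2.cvtColor(img,cv2.COLOR_RGB2HSV)
    m=(hsv[...,2]<75) if color=='dark' else ((hsv[...,1]>120)&(hsv[...,2]>60))
    m=m.astype(np.uint8); z=np.zeros_like(m); u,v=map(int,uv); z[v-r:v+r,u-r:u+r]=m[v-r:v+r,u-r:u+r]
    n,l,st,_=cv2.connectedComponentsWithStats(z,connectivity=8); k=1+np.argmax(st[1:,4])
    pts=np.argwhere(l==k)[:,::-1]
    o=np.zeros(m.shape,np.uint8); cv2.fillConvexPoly(o,cv2.convexHull(pts.astype(np.int32)),1); return o
def fit(imgs,uvs,kind,w,h,color='dark',r=28):
    ms={n:mask(imgs[n],uvs[n],color,r) for n in uvs}
    def cost(p):
        c=0
        for n in ms:
            hu=cv2.convexHull(proj(n,shape(kind,w,h,*p[:2],p[2]/.02)).astype(np.float32))
            o=np.zeros((480,640),np.uint8); cv2.fillConvexPoly(o,np.round(hu*16).astype(np.int32),255,cv2.LINE_AA,4)
            c+=np.abs(o/255.-ms[n]).sum()
        return c
    n0=list(uvs)[0]; g=ray(n0,uvs[n0],h/2)[:2]; best=None
    for a in ([0] if kind=='r' else [0,.4,.8,1.2]):
        s=np.array([[*g,a*.02]]*4)+np.array([[0,0,0],[.006,0,0],[0,.006,0],[0,0,.006]])
        b=minimize(cost,s[0],method='Nelder-Mead',options=dict(initial_simplex=s,xatol=1e-4,fatol=.05))
        if best is None or b.fun<best.fun: best=b
    return np.round([*best.x[:2],best.x[2]/.02],4),round(best.fun,1),[int(m.sum()) for m in ms.values()]
E
cat > m.py <<'E'
from h import *
I={n:cv2.imread(f"pics/{n}0.png")[:,:,::-1].copy() for n in C}
O=dict(rs=('r',.03,.04,(487,228),(100,259)),rm=('r',.048,.04,(386,270),(237,227)),rl=('r',.066,.04,(141,250),(541,272)),
 ss=('s',.038,.04,(215,208),(447,312)),sl=('s',.06,.04,(185,306),(475,212)),
 rt=('r',.094,.006,(307,248),(328,262)),st=('s',.092,.006,(308,182),(320,340)),red=('r',.03,.04,(458,219),(133,271)),
 jar=('r',.046,.07,(233,260),(419,247)))
tiles=[]
for k,(kd,w,h,a,b) in O.items():
    col='x' if k in('rt','st','red') else 'dark'
    if k!='jar':
        for u in ({'top':a,'scene':b},{'top':a},{'scene':b}): 
            print(k,list(u),fit(I,u,kd,w,h,col,15 if k in('rs','red') else 34))
for i in (3,4):
    tiles.append(np.hstack([cv2.resize(I['top' if i==3 else 'scene'][o[i][1]-22:o[i][1]+22,o[i][0]-22:o[i][0]+22],(130,130),interpolation=2) for k,o in O.items() if k in('rs','red','rm','rl','ss','sl')]))
cv2.imwrite('pics/c0.png',np.vstack(tiles)[:,:,::-1])
for k,u,z in (('jar cap',(231,260),.07),('timer',(403,190),.042),('ramekin',(437,293),.038)): print(k,ray('top',u,z))
E
python3 m.py
```

```text
rs ['top', 'scene'] (array([ 0.5367, -0.4247,  0.0645]), np.float64(253.0), [75, 350])
rs ['top'] (array([ 0.5358, -0.4253, -0.1612]), np.float64(150.6), [75])
rs ['scene'] (array([ 0.5385, -0.4227,  0.1062]), np.float64(101.3), [350])
rm ['top', 'scene'] (array([ 0.4393, -0.1797,  0.0672]), np.float64(455.1), [88, 584])
rm ['top'] (array([ 0.4415, -0.1813,  0.0464]), np.float64(324.6), [88])
rm ['scene'] (array([ 0.4419, -0.1796,  0.0072]), np.float64(128.9), [584])
rl ['top', 'scene'] (array([0.4996, 0.409 , 0.1315]), np.float64(1362.0), [298, 565])
rl ['top'] (array([0.5042, 0.4069, 0.0532]), np.float64(504.3), [298])
rl ['scene'] (array([0.4704, 0.4312, 0.415 ]), np.float64(820.5), [565])
ss ['top', 'scene'] (array([0.5996, 0.2266, 1.1653]), np.float64(359.9), [134, 636])
ss ['top'] (array([0.5998, 0.2272, 1.0578]), np.float64(234.8), [134])
ss ['scene'] (array([0.5994, 0.2268, 1.1827]), np.float64(118.3), [636])
sl ['top', 'scene'] (array([0.3638, 0.3019, 2.2858]), np.float64(426.6), [593, 1123])
sl ['top'] (array([0.362 , 0.3009, 0.5214]), np.float64(261.5), [593])
sl ['scene']
[... 209 characters left out ...]
1), [1121])
rt ['scene'] (array([0.4944, 0.0073, 0.1012]), np.float64(240.3), [1429])
st ['top', 'scene'] (array([0.661 , 0.0019, 0.0351]), np.float64(472.9), [1371, 2449])
st ['top'] (array([6.627e-01, 1.500e-03, 1.628e+00]), np.float64(158.1), [1371])
st ['scene'] (array([0.6599, 0.0026, 1.6009]), np.float64(304.3), [2449])
red ['top', 'scene'] (array([ 0.5579, -0.3559,  0.0911]), np.float64(188.1), [157, 316])
red ['top'] (array([ 0.5592, -0.3585,  0.1791]), np.float64(60.1), [157])
red ['scene'] (array([ 0.558 , -0.3545,  0.1276]), np.float64(126.2), [316])
jar cap [0.47154588 0.17723769 0.07      ]
timer [ 0.62878501 -0.22349957  0.042     ]
ramekin [ 0.38566599 -0.29649926  0.038     ]
```

View pics/c0.png

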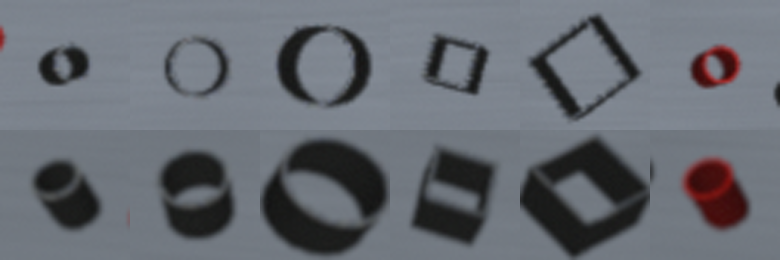

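The crops confirm it: the first tile is the dark steel small cutter and the last is the red one, which I'll leave alone. The dark masks were incomplete, so I'll raise the threshold and refit.

```bash
sed -i "s/hsv\[...,2\]<75/hsv[...,2]<100/; s/(hsv\[...,1\]>120)/(hsv[...,1]>110)/; s/k=1+np.argmax(st\[1:,4\])/keep=[i for i in range(1,n) if st[i,4]>12]/; s/np.argwhere(l==k)/np.argwhere(np.isin(l,keep))/" h.py
sed -i "s/15 if k in('rs','red') else 34/{'rs':16,'red':15,'rm':20,'ss':22,'sl':26,'rl':26}.get(k,34)/; s/^cv2.imwrite.*//" m.py; python3 m.py
```

```text
rs ['top', 'scene'] (array([ 0.5375, -0.4248,  0.023 ]), np.float64(95.9), [185, 402])
rs ['top'] (array([ 0.5379, -0.4252, -0.0496]), np.float64(42.4), [185])
rs ['scene'] (array([ 0.5386, -0.4237,  0.1942]), np.float64(50.8), [402])
rm ['top', 'scene'] (array([ 0.4414, -0.1793,  0.1772]), np.float64(139.7), [347, 645])
rm ['top'] (array([ 0.4415, -0.1799,  0.1201]), np.float64(66.4), [347])
rm ['scene'] (array([ 0.4412, -0.179 , -0.0436]), np.float64(71.6), [645])
rl ['top', 'scene'] (array([0.5015, 0.4093, 0.0138]), np.float64(191.4), [714, 1341])
rl ['top'] (array([0.5021, 0.4066, 0.2053]), np.float64(88.5), [714])
rl ['scene'] (array([0.5004, 0.4103, 0.1674]), np.float64(88.0), [1341])
ss ['top', 'scene'] (array([0.5992, 0.2263, 1.2685]), np.float64(109.5), [333, 719])
ss ['top'] (array([0.5992, 0.2249, 1.2182]), np.float64(46.7), [333])
ss ['scene'] (array([ 0.5992,  0.2265, -0.3014]), np.float64(56.6), [719])
sl ['top', 'scene'] (array([0.3637, 0.301 , 2.1867]), np.float64(172.8), [789, 1220])
sl ['top'] (array([0.3642, 0.2986, 0.5846]), np.float64(69.5), [789])
sl ['scene'] (
[... 197 characters left out ...]
at64(141.2), [1132])
rt ['scene'] (array([0.4944, 0.0073, 0.0482]), np.float64(225.9), [1444])
st ['top', 'scene'] (array([0.6614, 0.0017, 1.611 ]), np.float64(431.5), [1391, 2474])
st ['top'] (array([0.6625, 0.001 , 0.0569]), np.float64(138.9), [1391])
st ['scene'] (array([0.6601, 0.0019, 1.5989]), np.float64(279.0), [2474])
red ['top', 'scene'] (array([ 0.5583, -0.3548, -0.0559]), np.float64(183.3), [160, 319])
red ['top'] (array([ 0.5591, -0.3587,  0.204 ]), np.float64(57.3), [160])
red ['scene'] (array([ 0.5578, -0.3547,  0.2093]), np.float64(123.1), [319])
jar cap [0.47154588 0.17723769 0.07      ]
timer [ 0.62878501 -0.22349957  0.042     ]
ramekin [ 0.38566599 -0.29649926  0.038     ]
```

Measured positions:

| Object | x (m) | y (m) | Yaw (rad) |
|---|---|---|---|
| round_small | 0.538 | -0.425 | – |
| round_medium | 0.441 | -0.179 | – |
| round_large | 0.501 | 0.409 | – |
| square_small | 0.599 | 0.226 | -0.305 |
| square_large | 0.364 | 0.301 | 0.61 |
| round tin | 0.497 | 0.007 | – |
| square tin | 0.661 | 0.002 | 0.04 |

Next, go above round_small.

step_arm(
  targets="1 0.644 0.052 0 0 0 1;1 0.644 0.052 0 0 0 1;1 0.644 0.052 0 0 0 1;1 0.644 0.052 0 0 0 1;1 0.644 0.052 0 0 0 1;1 0.644 0.052 0 0 0 1;1 0.644 0.052 0 0 0 1;1 0.644 0.052 0 0 0 1;1 0.644 0.052 -0.222 0 0 1;1 0.644 0.052 -0.222 0 0 1",
)

```text
clock: 0.93
eef_pos: [0.5432, -0.4265, 0.1502]
tool_rot: [0.815, 0.579, 0.002, 0.005]
ft_force: [0.2, 0.0, -1.4]
grip_width: 0.0852
grasp_force: 0.0
```

step_arm(
  targets="0.4 0 0 -0.04 0 0 0;0.4 0 0 -0.04 0 0 0;0.4 0 0 -0.04 0 0 0;0.4 0 0 -0.04 0 0 0",
)

```text
clock: 1.27
eef_pos: [0.5383, -0.4259, 0.1298]
tool_rot: [0.817, 0.577, 0.0, 0.001]
ft_force: [-0.1, -0.3, 0.9]
grip_width: 0.0597
grasp_force: 0.0
```

```bash
cat > look.py <<'E'
import sys
from h import *
o=bot.get_obs(); print(np.round(o['eef_pos'],4),np.round(o['tool_rot'],4),o['grip_width'],o['clock'])
tag,x,y=sys.argv[1],float(sys.argv[2]),float(sys.argv[3]); t=[]
for n in C:
    im=bot.camera(n); cv2.imwrite(f"pics/{tag}_{n}.png",im[:,:,::-1])
    u,v=proj(n,[[x,y,.02]])[0].astype(int); r=35
    p=cv2.copyMakeBorder(im,r,r,r,r,cv2.BORDER_CONSTANT); t.append(cv2.resize(p[v:v+2*r,u:u+2*r],(390,390),interpolation=2)); print(n,u,v)
cv2.imwrite(f"pics/{tag}_c.png",np.hstack(t)[:,:,::-1])
E
python3 look.py a .538 -.425
```

```text
[ 0.5383 -0.4259  0.1298] [8.165e-01 5.773e-01 4.000e-04 1.200e-03] 0.05966215272561187 1.2667
top 485 227
scene 99 258
```

View pics/a_c.png

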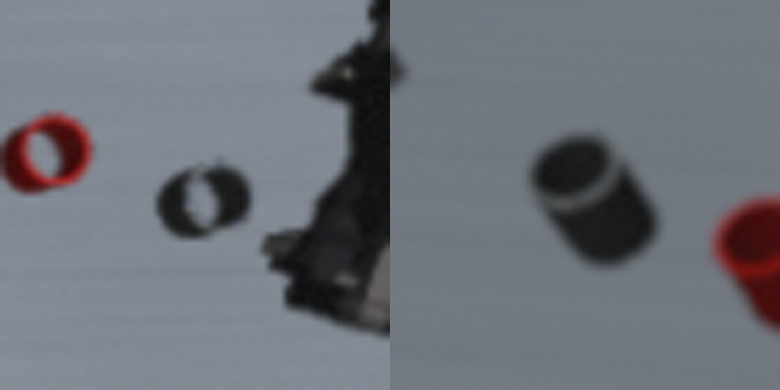

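The crop shows round_small clear and the red one about 70 mm away, off the closing axis. Descend and grip.

step_arm(
  targets="0.4 0 0.001 -0.07 0 0 0;0.4 0 0.001 -0.14 0 0 0;0.4 0 0.001 -0.2 0 0 0;0.4 0 0.001 -0.25 0 0 0;0.4 0 0.001 -0.25 0 0 0;-1 0 0.001 -0.25 0 0 0;-1 0 0.001 -0.25 0 0 0;-1 0 0.001 -0.25 0 0 0;-1 0 0.001 -0.25 0 0 0;-1 0 0.001 -0.25 0 0 0",
)

```text
clock: 2.2
eef_pos: [0.5398, -0.4265, 0.0069]
tool_rot: [0.816, 0.577, 0.001, 0.003]
ft_force: [0.5, -1.6, 7.0]
grip_width: 0.028
grasp_force: 59.6
```

step_arm(
  targets="-1 0 0 0 0 0 0;-1 0 0 0 0 0 0;-1 0 0 0 0 0 0;-1 0 0 0.05 0 0 0;-1 0 0 0.1 0 0 0;-1 0 0 0.16 0 0 0;-1 0 0 0.23 0 0 0;-1 0 0 0.29 0 0 0;-1 0 0 0.29 0 0 0",
)

```text
clock: 2.95
eef_pos: [0.5412, -0.4274, 0.1582]
tool_rot: [0.816, 0.577, 0.002, 0.008]
ft_force: [0.9, -1.0, 1.0]
grip_width: 0.0281
grasp_force: 59.1
```

step_arm(
  targets="-1 -0.082 0.865 0 0 0 0;-1 -0.082 0.865 0 0 0 0;-1 -0.082 0.865 0 0 0 0;-1 -0.082 0.865 0 0 0 0;-1 -0.082 0.865 0 0 0 0;-1 -0.082 0.865 0 0 0 0;-1 -0.082 0.865 0 0 0 0;-1 -0.082 0.865 0 0 0 0;-1 -0.082 0.865 0 0 0 0;-1 -0.082 0.865 0 0 0 0",
)

```text
clock: 3.78
eef_pos: [0.4982, -0.008, 0.1492]
tool_rot: [0.817, 0.577, 0.001, 0.001]
ft_force: [1.0, 0.0, -0.4]
grip_width: 0.0279
grasp_force: 59.2
```

step_arm(
  targets="-1 0 0.035 0 0 0 0;-1 0 0.035 0 0 0 0;-1 0 0.035 0 0 0 0;-1 0 0.035 0 0 0 0;-1 0 0.035 0 0 0 0",
)

```text
clock: 4.2
eef_pos: [0.4986, 0.0065, 0.1483]
tool_rot: [0.817, 0.577, 0.0, 0.0]
ft_force: [-0.2, 0.1, -0.6]
grip_width: 0.0282
grasp_force: 59.2
```

```bash
python3 look.py b .497 .007
```

```text
[0.4986 0.0065 0.1483] [8.169e-01 5.767e-01 2.000e-04 4.000e-04] 0.02817549537217544 4.2
top 306 248
scene 327 256
```

View pics/b_scene.png

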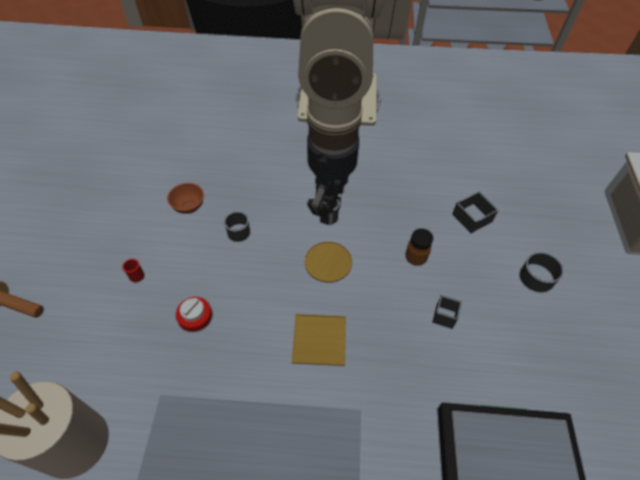

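round_small is held above the tin at about (328,212). Lower and release.

step_arm(
  targets="-1 -0.002 0 -0.07 0 0 0;-1 -0.002 0 -0.14 0 0 0;-1 -0.002 0 -0.2 0 0 0;-1 -0.002 0 -0.25 0 0 0;-1 -0.002 0 -0.265 0 0 0;-1 -0.002 0 -0.272 0 0 0;-1 -0.002 0 -0.278 0 0 0;-1 -0.002 0 -0.278 0 0 0;-1 -0.002 0 -0.278 0 0 0",
)

```text
clock: 5.05
eef_pos: [0.4991, 0.0074, 0.0107]
tool_rot: [0.817, 0.577, 0.002, 0.001]
ft_force: [0.2, -0.4, -0.1]
grip_width: 0.0278
grasp_force: 59.4
```

step_arm(
  targets="-0.1 0 0 0 0 0 0;-0.1 0 0 0 0 0 0;0.2 0 0 0 0 0 0;0.2 0 0 0 0 0 0;0.2 0 0 0 0 0 0;0.2 0 0 0.06 0 0 0;0.2 0 0 0.12 0 0 0;0.2 0 0 0.2 0 0 0;0.2 0 0 0.28 0 0 0;0.2 0 0 0.28 0 0 0",
)

```text
clock: 5.88
eef_pos: [0.5024, 0.0078, 0.1571]
tool_rot: [0.816, 0.577, 0.006, 0.004]
ft_force: [1.9, -0.0, 0.9]
grip_width: 0.0511
grasp_force: 0.0
```

step_arm(
  targets="0.7 -0.112 -0.373 0 0 0 0;0.7 -0.112 -0.373 0 0 0 0;0.7 -0.112 -0.373 0 0 0 0;0.7 -0.112 -0.373 0 0 0 0;0.7 -0.112 -0.373 0 0 0 0;0.7 -0.112 -0.373 0 0 0 0;0.7 -0.112 -0.373 0 0 0 0;0.7 -0.112 -0.373 0 0 0 0",
)

```text
clock: 6.55
eef_pos: [0.4412, -0.1786, 0.1488]
tool_rot: [0.817, 0.577, 0.0, -0.0]
ft_force: [-0.1, 0.5, -0.1]
grip_width: 0.0726
grasp_force: 0.0
```

```bash
python3 look.py c .498 .007
python3 - <<'E'
from h import *
I={n:cv2.imread(f"pics/c_{n}.png")[:,:,::-1].copy() for n in C}
for n in C:
  u=tuple(proj(n,[[.498,.007,.02]])[0].astype(int)); print(n,u,fit(I,{n:u},'r',.03,.043,'dark',24 if n=='top' else 21))
E
```

```text
[ 0.4412 -0.1786  0.1488] [ 8.165e-01  5.773e-01  1.000e-04 -3.000e-04] 0.07261422433154321 6.55
top 306 248
scene 327 256
top (np.int64(306), np.int64(248)) (array([0.4984, 0.0077, 0.121 ]), np.float64(117.7), [48])
scene (np.int64(327), np.int64(256)) (array([0.4971, 0.0085, 0.012 ]), np.float64(56.3), [338])
```

View pics/c_c.png

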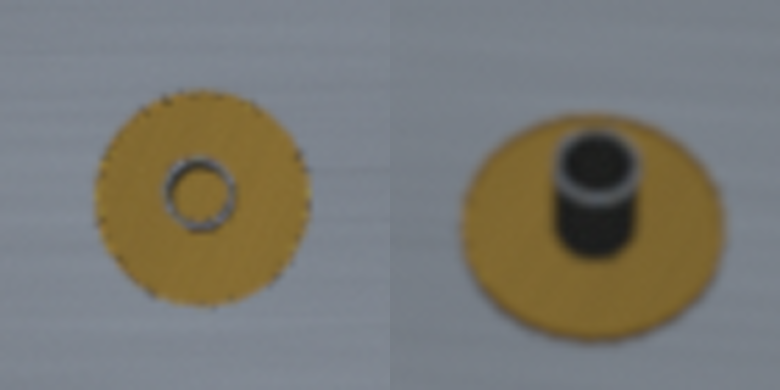

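round_small stands upright near the tin's centre, at (0.498, 0.008). Grip round_medium.

step_arm(
  targets="0.7 0 -0.002 -0.07 0 0 0;0.7 0 -0.002 -0.14 0 0 0;0.7 0 -0.002 -0.21 0 0 0;0.7 0 -0.002 -0.26 0 0 0;0.7 0 -0.002 -0.286 0 0 0;0.7 0 -0.002 -0.286 0 0 0;-1 0 -0.002 -0.286 0 0 0;-1 0 -0.002 -0.286 0 0 0;-1 0 -0.002 -0.286 0 0 0;-1 0 -0.002 -0.286 0 0 0",
)

```text
clock: 7.48
eef_pos: [0.4427, -0.1801, 0.0075]
tool_rot: [0.816, 0.578, 0.001, 0.001]
ft_force: [1.0, 0.8, 3.4]
grip_width: 0.0467
grasp_force: 61.5
```

step_arm(
  targets="-1 0 0 0 0 0 0;-1 0 0 0 0 0 0;-1 0 0 0 0 0 0;-1 0 0 0.05 0 0 0;-1 0 0 0.1 0 0 0;-1 0 0 0.16 0 0 0;-1 0 0 0.23 0 0 0;-1 0 0 0.29 0 0 0;-1 0 0 0.29 0 0 0;-1 0 0 0.29 0 0 0",
)

```text
clock: 8.32
eef_pos: [0.4427, -0.1806, 0.1532]
tool_rot: [0.816, 0.577, 0.001, 0.002]
ft_force: [-1.2, -0.7, -1.3]
grip_width: 0.0468
grasp_force: 61.8
```

step_arm(
  targets="-1 0.113 0.375 0 0 0 0;-1 0.113 0.375 0 0 0 0;-1 0.113 0.375 0 0 0 0;-1 0.113 0.375 0 0 0 0;-1 0.113 0.375 0 0 0 0;-1 0.113 0.375 0 0 0 0;-1 0.113 0.375 0 0 0 0;-1 0.113 0.375 0 0 0 0;-1 0.113 0.375 0 0 0 0",
)

```text
clock: 9.07
eef_pos: [0.4968, 0.0066, 0.1501]
tool_rot: [0.817, 0.577, -0.001, -0.0]
ft_force: [0.3, -0.5, -0.0]
grip_width: 0.0471
grasp_force: 61.7
```

step_arm(
  targets="-1 0 0 -0.06 0 0 0;-1 0 0 -0.12 0 0 0;-1 0 0 -0.16 0 0 0;-1 0 0 -0.17 0 0 0;-1 0 0 -0.17 0 0 0",
)

```text
clock: 9.48
eef_pos: [0.4958, 0.0064, 0.0644]
tool_rot: [0.817, 0.577, -0.002, -0.001]
ft_force: [-0.6, 0.3, 0.7]
grip_width: 0.0468
grasp_force: 61.7
```

```bash
python3 look.py d .498 .008
```

```text
[0.4958 0.0064 0.0644] [ 0.8171  0.5765 -0.0019 -0.0012] 0.04683071843357067 9.4833
top 305 248
scene 328 256
```

View pics/d_c.png

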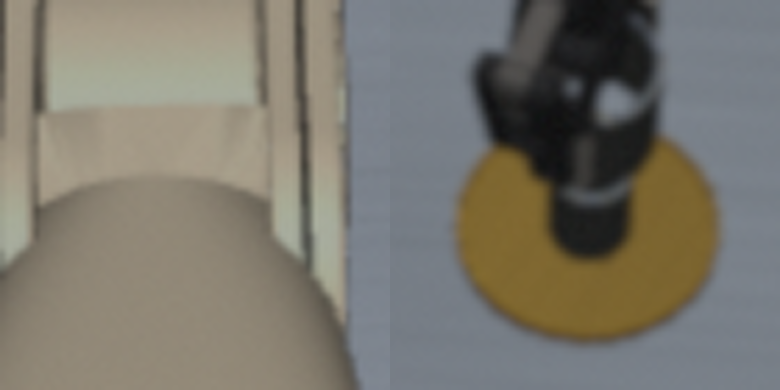

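Run:
```python
from h import *
for z in(.056,.058,.060): print(proj('scene',[[.496+.024,.0064,z],[.496,.0064+.024,z]]).round(1), ray('scene',(329.3,256.4),z))
```

```text
[[327.1 255.7]
 [340.7 245.9]] [0.52114713 0.0106332  0.056     ]
[[327.1 255.1]
 [340.7 245.3]] [0.52246615 0.01066344 0.058     ]
[[327.1 254.5]
 [340.8 244.7]] [0.52378516 0.01069367 0.06      ]
```

The held medium's lower rim sits concentric with round_small at about (329,256), within 2 mm. Lower and release.

step_arm(
  targets="-1 0 0 -0.03 0 0 0;-1 0 0 -0.06 0 0 0;-1 0 0 -0.09 0 0 0;-1 0 0 -0.104 0 0 0;-1 0 0 -0.109 0 0 0;-1 0 0 -0.109 0 0 0;-1 0 0 -0.109 0 0 0",
)

```text
clock: 10.17
eef_pos: [0.4988, 0.0076, 0.0126]
tool_rot: [0.816, 0.577, 0.001, 0.001]
ft_force: [0.4, 0.3, -0.6]
grip_width: 0.0465
grasp_force: 61.7
```

step_arm(
  targets="0.3 0 0 0 0 0 0;0.3 0 0 0 0 0 0;0.6 0 0 0 0 0 0;0.6 0 0 0 0 0 0;0.6 0 0 0 0 0 0;0.6 0 0 0.06 0 0 0;0.6 0 0 0.12 0 0 0;0.6 0 0 0.2 0 0 0;0.6 0 0 0.28 0 0 0;0.6 0 0 0.28 0 0 0",
)

```text
clock: 11.0
eef_pos: [0.5029, 0.0078, 0.1596]
tool_rot: [0.816, 0.577, 0.006, 0.004]
ft_force: [1.3, 1.1, -0.7]
grip_width: 0.0681
grasp_force: 0.0
```

step_arm(
  targets="1 0.007 0.801 0 0 0 0;1 0.007 0.801 0 0 0 0;1 0.007 0.801 0 0 0 0;1 0.007 0.801 0 0 0 0;1 0.007 0.801 0 0 0 0;1 0.007 0.801 0 0 0 0;1 0.007 0.801 0 0 0 0;1 0.007 0.801 0 0 0 0;1 0.007 0.801 0 0 0 0;1 0.007 0.801 0 0 0 0",
)

```text
clock: 11.83
eef_pos: [0.5004, 0.4124, 0.1509]
tool_rot: [0.816, 0.579, 0.001, -0.001]
ft_force: [-0.4, 0.0, 0.4]
grip_width: 0.0852
grasp_force: 0.0
```

step_arm(
  targets="1 0 0 0 0 0 0;1 0 0 0 0 0 0;1 0 0 0 0 0 0;1 0 0 0 0 0 0",
)

```text
clock: 12.17
eef_pos: [0.5013, 0.4068, 0.1513]
tool_rot: [0.817, 0.577, -0.0, 0.0]
ft_force: [-0.4, -1.1, 1.3]
grip_width: 0.0854
grasp_force: 0.0
```

```bash
python3 look.py e .498 .008;  python3 - <<'E'
from h import *
I={n:cv2.imread(f"pics/e_{n}.png")[:,:,::-1].copy() for n in C}
for n in ('scene',):
  u=tuple(proj(n,[[.498,.007,.02]])[0].astype(int)); print(n,u,fit(I,{n:u},'r',.048,.043,'dark',21))
E
```

```text
[0.5013 0.4068 0.1513] [ 8.168e-01  5.769e-01 -5.000e-04  2.000e-04] 0.08541853496031415 12.1667
top 305 248
scene 328 256
scene (np.int64(327), np.int64(256)) (array([0.4967, 0.0072, 0.1351]), np.float64(72.9), [699])
```

View pics/e_c.png

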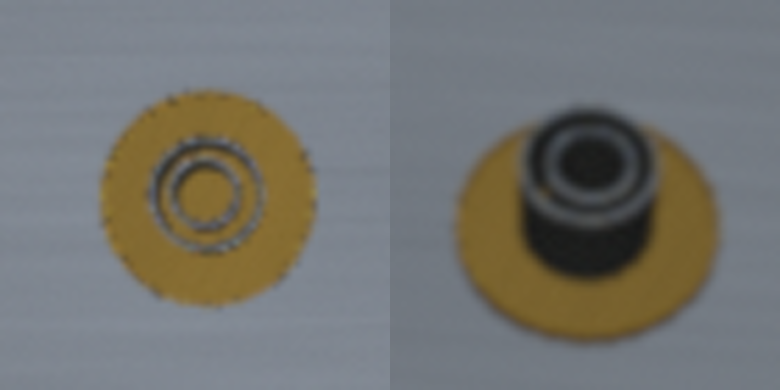

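The medium stands concentric over the small one at about (0.497, 0.007). Grip round_large.

step_arm(
  targets="1 0 0.003 -0.07 0 0 0;1 0 0.003 -0.14 0 0 0;1 0 0.003 -0.17 0 0 0;1 0 0.003 -0.2 0 0 0;1 0 0.003 -0.24 0 0 0;1 0 0.003 -0.275 0 0 0;1 0 0.003 -0.29 0 0 0;1 0 0.003 -0.29 0 0 0;-1 0 0.003 -0.29 0 0 0;-1 0 0.003 -0.29 0 0 0",
)

```text
clock: 13.1
eef_pos: [0.5023, 0.41, 0.0081]
tool_rot: [0.817, 0.577, 0.001, -0.0]
ft_force: [-2.8, -4.2, 41.1]
grip_width: 0.0641
grasp_force: 45.0
```

step_arm(
  targets="-1 0 0 0 0 0 0;-1 0 0 0 0 0 0;-1 0 0 0 0 0 0;-1 0 0 0.05 0 0 0;-1 0 0 0.1 0 0 0;-1 0 0 0.16 0 0 0;-1 0 0 0.23 0 0 0;-1 0 0 0.29 0 0 0;-1 0 0 0.29 0 0 0;-1 0 0 0.29 0 0 0",
)

```text
clock: 13.93
eef_pos: [0.5025, 0.4108, 0.1544]
tool_rot: [0.816, 0.577, 0.003, -0.0]
ft_force: [-0.4, 0.7, -0.7]
grip_width: 0.0635
grasp_force: 66.3
```

step_arm(
  targets="-1 -0.008 -0.802 0 0 0 0;-1 -0.008 -0.802 0 0 0 0;-1 -0.008 -0.802 0 0 0 0;-1 -0.008 -0.802 0 0 0 0;-1 -0.008 -0.802 0 0 0 0;-1 -0.008 -0.802 0 0 0 0;-1 -0.008 -0.802 0 0 0 0;-1 -0.008 -0.802 0 0 0 0;-1 -0.008 -0.802 0 0 0 0;-1 -0.008 -0.802 0 0 0 0",
)

```text
clock: 14.77
eef_pos: [0.4951, 0.0052, 0.1496]
tool_rot: [0.817, 0.576, -0.002, -0.001]
ft_force: [0.2, 0.5, -1.2]
grip_width: 0.0633
grasp_force: 66.2
```

step_arm(
  targets="-1 0 0 -0.06 0 0 0;-1 0 0 -0.12 0 0 0;-1 0 0 -0.16 0 0 0;-1 0 0 -0.17 0 0 0;-1 0 0 -0.17 0 0 0;-1 0 0 -0.17 0 0 0;-1 0 0 -0.17 0 0 0",
)

```text
clock: 15.35
eef_pos: [0.4982, 0.0089, 0.0675]
tool_rot: [0.816, 0.578, 0.001, 0.001]
ft_force: [0.8, 0.1, -0.5]
grip_width: 0.0634
grasp_force: 66.3
```

```bash
python3 look.py f .498 .008;python3 - <<'E'
from h import *
print(proj('scene',[[.497+.033,.0075,.058],[.497,.0075+.033,.058]]).round(1))
E
```

```text
[0.4982 0.0089 0.0675] [8.163e-01 5.777e-01 8.000e-04 5.000e-04] 0.06341105773740505 15.35
top 305 248
scene 328 256
[[327.3 259.7]
 [346.1 246.1]]
```

View pics/f_c.png

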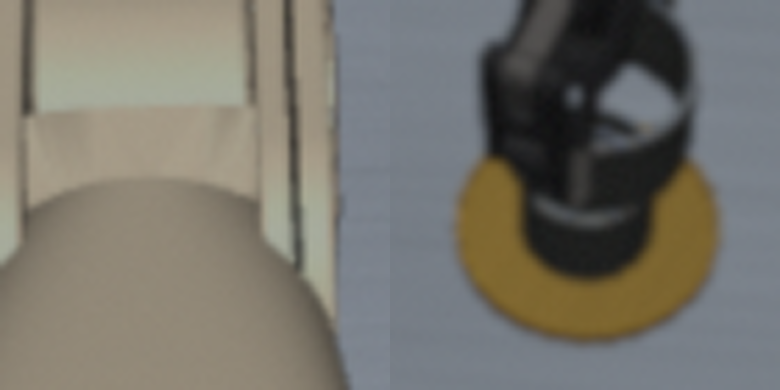

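The large one is concentric to within about 2-3 mm (right edge ~692 in the crop against 686 predicted). I'll nudge -2 mm in x and y and lower.

step_arm(
  targets="-1 -0.004 -0.004 0 0 0 0;-1 -0.004 -0.004 -0.03 0 0 0;-1 -0.004 -0.004 -0.06 0 0 0;-1 -0.004 -0.004 -0.09 0 0 0;-1 -0.004 -0.004 -0.106 0 0 0;-1 -0.004 -0.004 -0.113 0 0 0;-1 -0.004 -0.004 -0.113 0 0 0;-1 -0.004 -0.004 -0.113 0 0 0",
)

```text
clock: 16.12
eef_pos: [0.4948, 0.0066, 0.0114]
tool_rot: [0.816, 0.577, -0.0, -0.0]
ft_force: [-4.0, 0.0, 6.6]
grip_width: 0.0639
grasp_force: 67.0
```

step_arm(
  targets="0.7 0 0 0 0 0 0;0.7 0 0 0 0 0 0;1 0 0 0 0 0 0;1 0 0 0 0 0 0;1 0 0 0 0 0 0;1 0 0 0.06 0 0 0;1 0 0 0.12 0 0 0;1 0 0 0.2 0 0 0;1 0 0 0.28 0 0 0;1 0 0 0.28 0 0 0",
)

```text
clock: 16.95
eef_pos: [0.5005, 0.0068, 0.158]
tool_rot: [0.816, 0.577, 0.006, 0.004]
ft_force: [1.2, 0.1, 0.2]
grip_width: 0.085
grasp_force: 0.0
```

step_arm(
  targets="0.5 0.206 0.439 0 0 0 0.046;0.5 0.206 0.439 0 0 0 0.046;0.5 0.206 0.439 0 0 0 0.046;0.5 0.206 0.439 0 0 0 0.046;0.5 0.206 0.439 0 0 0 0.046;0.5 0.206 0.439 0 0 0 0.046;0.5 0.206 0.439 0 0 0 0.046;0.5 0.206 0.439 0 0 0 0.046;0.5 0.206 0.439 0 0 0 0.046;0.5 0.206 0.439 0 0 0 0.046",
)

```text
clock: 17.78
eef_pos: [0.5977, 0.225, 0.1497]
tool_rot: [0.806, 0.592, -0.001, -0.0]
ft_force: [1.0, -0.4, 0.7]
grip_width: 0.0638
grasp_force: 0.0
```

```bash
python3 look.py g .498 .008
```

```text
[0.5977 0.225  0.1497] [ 8.062e-01  5.916e-01 -6.000e-04 -0.000e+00] 0.06380591381954079 17.7833
top 305 248
scene 328 256
```

View pics/g_c.png

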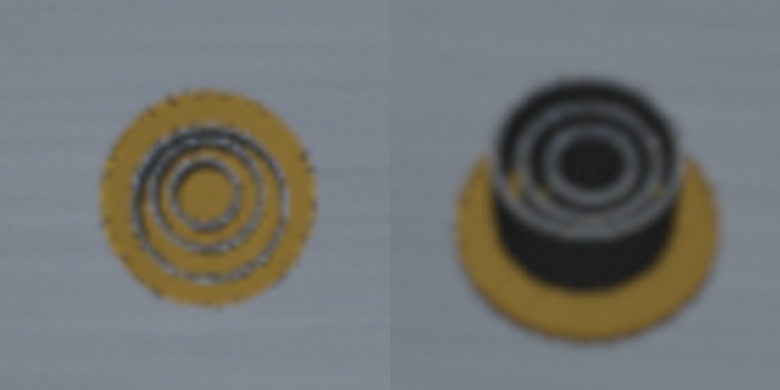

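All three round cutters are nested flat; the large ring is about 2-3 mm off the medium, well within limits. Grip square_small.

step_arm(
  targets="0.5 0.002 0.002 -0.07 0 0 0;0.5 0.002 0.002 -0.14 0 0 0;0.5 0.002 0.002 -0.21 0 0 0;0.5 0.002 0.002 -0.26 0 0 0;0.5 0.002 0.002 -0.286 0 0 0;0.5 0.002 0.002 -0.286 0 0 0;-1 0.002 0.002 -0.286 0 0 0;-1 0.002 0.002 -0.286 0 0 0;-1 0.002 0.002 -0.286 0 0 0;-1 0.002 0.002 -0.286 0 0 0",
)

```text
clock: 18.72
eef_pos: [0.6009, 0.2276, 0.0093]
tool_rot: [0.806, 0.592, 0.002, 0.001]
ft_force: [-0.7, 1.0, 3.2]
grip_width: 0.0371
grasp_force: 60.1
```

step_arm(
  targets="-1 0 0 0 0 0 0;-1 0 0 0 0 0 0;-1 0 0 0 0 0 0;-1 0 0 0.05 0 0 0;-1 0 0 0.1 0 0 0;-1 0 0 0.16 0 0 0;-1 0 0 0.23 0 0 0;-1 0 0 0.29 0 0 0;-1 0 0 0.29 0 0 0;-1 0 0 0.29 0 0 0",
)

```text
clock: 19.55
eef_pos: [0.6009, 0.2279, 0.1551]
tool_rot: [0.806, 0.592, 0.003, 0.001]
ft_force: [0.6, -0.2, -0.4]
grip_width: 0.0373
grasp_force: 59.7
```

step_arm(
  targets="-1 0.124 -0.45 0 0 0 0.433;-1 0.124 -0.45 0 0 0 0.433;-1 0.124 -0.45 0 0 0 0.433;-1 0.124 -0.45 0 0 0 0.433;-1 0.124 -0.45 0 0 0 0.433;-1 0.124 -0.45 0 0 0 0.433;-1 0.124 -0.45 0 0 0 0.433;-1 0.124 -0.45 0 0 0 0.433;-1 0.124 -0.45 0 0 0 0.433;-1 0.124 -0.45 0 0 0 0.433",
)

```text
clock: 20.38
eef_pos: [0.6604, 0.0035, 0.1509]
tool_rot: [0.693, 0.72, -0.001, -0.001]
ft_force: [-0.4, 0.8, 0.1]
grip_width: 0.0369
grasp_force: 59.7
```

step_arm(
  targets="-1 0 0 -0.06 0 0 0;-1 0 0 -0.12 0 0 0;-1 0 0 -0.18 0 0 0;-1 0 0 -0.2 0 0 0;-1 0 0 -0.2 0 0 0;-1 0 0 -0.2 0 0 0",
)

```text
clock: 20.88
eef_pos: [0.6611, 0.0033, 0.0521]
tool_rot: [0.693, 0.72, -0.0, -0.0]
ft_force: [0.1, -0.7, 0.1]
grip_width: 0.0373
grasp_force: 59.8
```

step_arm(
  targets="-1 0 -0.003 -0.03 0 0 0;-1 0 -0.003 -0.055 0 0 0;-1 0 -0.003 -0.072 0 0 0;-1 0 -0.003 -0.081 0 0 0;-1 0 -0.003 -0.081 0 0 0;-1 0 -0.003 -0.081 0 0 0",
)

```text
clock: 21.38
eef_pos: [0.6623, 0.0008, 0.0129]
tool_rot: [0.694, 0.72, 0.001, 0.001]
ft_force: [-0.2, 0.1, -0.5]
grip_width: 0.037
grasp_force: 60.0
```

step_arm(
  targets="0.1 0 0 0 0 0 0;0.1 0 0 0 0 0 0;0.4 0 0 0 0 0 0;0.4 0 0 0 0 0 0;0.4 0 0 0 0 0 0;0.4 0 0 0.06 0 0 0;0.4 0 0 0.12 0 0 0;0.4 0 0 0.2 0 0 0;0.4 0 0 0.28 0 0 0;0.4 0 0 0.28 0 0 0",
)

```text
clock: 22.22
eef_pos: [0.6664, 0.0007, 0.162]
tool_rot: [0.694, 0.72, 0.006, 0.006]
ft_force: [1.6, 0.7, 2.5]
grip_width: 0.06
grasp_force: 0.0
```

step_arm(
  targets="1 -0.596 0.6 0 0 0 0.728;1 -0.596 0.6 0 0 0 0.728;1 -0.596 0.6 0 0 0 0.728;1 -0.596 0.6 0 0 0 0.728;1 -0.596 0.6 0 0 0 0.728;1 -0.596 0.6 0 0 0 0.728;1 -0.596 0.6 0 0 0 0.728;1 -0.596 0.6 0 0 0 0.728;1 -0.596 0.6 0 0 0 0.728;1 -0.596 0.6 0 0 0 0.728",
)

```text
clock: 23.05
eef_pos: [0.3661, 0.2973, 0.1517]
tool_rot: [0.463, 0.886, 0.0, 0.0]
ft_force: [1.4, 0.7, -0.2]
grip_width: 0.0851
grasp_force: 0.0
```

step_arm(
  targets="1 -0.006 0.006 0 0 0 0;1 -0.006 0.006 0 0 0 0;1 -0.006 0.006 0 0 0 0;1 -0.006 0.006 0 0 0 0",
)

```text
clock: 23.38
eef_pos: [0.3655, 0.2986, 0.1515]
tool_rot: [0.463, 0.886, 0.0, 0.0]
ft_force: [-0.7, -0.1, -1.0]
grip_width: 0.0852
grasp_force: 0.0
```

```bash
python3 look.py i .661 .002;  python3 - <<'E'
from h import *
o=bot.get_obs()['tool_rot']; print('phi',2*np.arctan2(o[1],o[0])-np.pi/2)
I={n:cv2.imread(f"pics/i_{n}.png")[:,:,::-1].copy() for n in C}
n='scene';u=tuple(proj(n,[[.661,.002,.02]])[0].astype(int)); print(fit(I,{n:u},'s',.038,.043,'dark',22))
E
```

```text
[0.3655 0.2986 0.1515] [4.635e-01 8.861e-01 1.000e-04 3.000e-04] 0.08524759078108311 23.3833
top 307 180
scene 318 334
phi 0.6057273913814587
(array([6.623e-01, 2.000e-04, 1.252e-01]), np.float64(89.3), [669])
```

View pics/i_c.png

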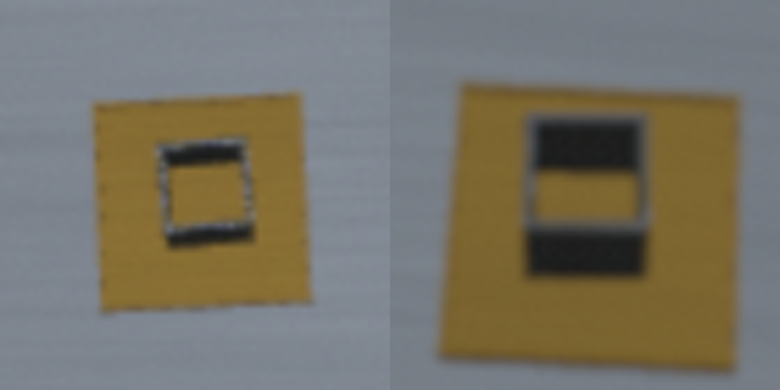

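square_small stands flat, centred and lined up at (0.662, 0.000). Grip square_large.

step_arm(
  targets="1 -0.004 0.004 -0.07 0 0 0;1 -0.004 0.004 -0.14 0 0 0;1 -0.004 0.004 -0.17 0 0 0;1 -0.004 0.004 -0.2 0 0 0;1 -0.004 0.004 -0.24 0 0 0;1 -0.004 0.004 -0.275 0 0 0;1 -0.004 0.004 -0.288 0 0 0;1 -0.004 0.004 -0.288 0 0 0;-1 -0.004 0.004 -0.288 0 0 0;-1 -0.004 0.004 -0.288 0 0 0",
)

```text
clock: 24.32
eef_pos: [0.3637, 0.3016, 0.0084]
tool_rot: [0.463, 0.886, 0.001, 0.0]
ft_force: [1.5, 0.6, -0.5]
grip_width: 0.0637
grasp_force: 0.0
```

step_arm(
  targets="-1 0 0 0 0 0 0;-1 0 0 0 0 0 0;-1 0 0 0 0 0 0;-1 0 0 0.05 0 0 0;-1 0 0 0.1 0 0 0;-1 0 0 0.16 0 0 0;-1 0 0 0.23 0 0 0;-1 0 0 0.29 0 0 0;-1 0 0 0.29 0 0 0;-1 0 0 0.29 0 0 0",
)

```text
clock: 25.15
eef_pos: [0.3638, 0.3024, 0.1546]
tool_rot: [0.463, 0.886, 0.002, 0.001]
ft_force: [0.6, -0.3, -0.2]
grip_width: 0.0593
grasp_force: 65.0
```

step_arm(
  targets="-1 0.598 -0.601 0 0 0 -0.724;-1 0.598 -0.601 0 0 0 -0.724;-1 0.598 -0.601 0 0 0 -0.724;-1 0.598 -0.601 0 0 0 -0.724;-1 0.598 -0.601 0 0 0 -0.724;-1 0.598 -0.601 0 0 0 -0.724;-1 0.598 -0.601 0 0 0 -0.724;-1 0.598 -0.601 0 0 0 -0.724;-1 0.598 -0.601 0 0 0 -0.724;-1 0.598 -0.601 0 0 0 -0.724",
)

```text
clock: 25.98
eef_pos: [0.6563, 0.0042, 0.15]
tool_rot: [0.693, 0.721, -0.001, -0.001]
ft_force: [1.5, 0.4, -0.7]
grip_width: 0.059
grasp_force: 64.9
```

step_arm(
  targets="-1 0.006 -0.006 0 0 0 0;-1 0.006 -0.006 0 0 0 0;-1 0.006 -0.006 -0.06 0 0 0;-1 0.006 -0.006 -0.12 0 0 0;-1 0.006 -0.006 -0.16 0 0 0;-1 0.006 -0.006 -0.17 0 0 0;-1 0.006 -0.006 -0.17 0 0 0;-1 0.006 -0.006 -0.17 0 0 0;-1 0.006 -0.006 -0.17 0 0 0",
)

```text
clock: 26.73
eef_pos: [0.6606, 0.0036, 0.0695]
tool_rot: [0.693, 0.721, 0.001, 0.001]
ft_force: [0.2, 0.5, -0.1]
grip_width: 0.0591
grasp_force: 65.0
```

```bash
python3 look.py j .661 .002
```

```text
[0.6606 0.0036 0.0695] [0.6926 0.7213 0.0011 0.0011] 0.059075171457699804 26.7333
top 307 180
scene 318 334
```

View pics/j_c.png

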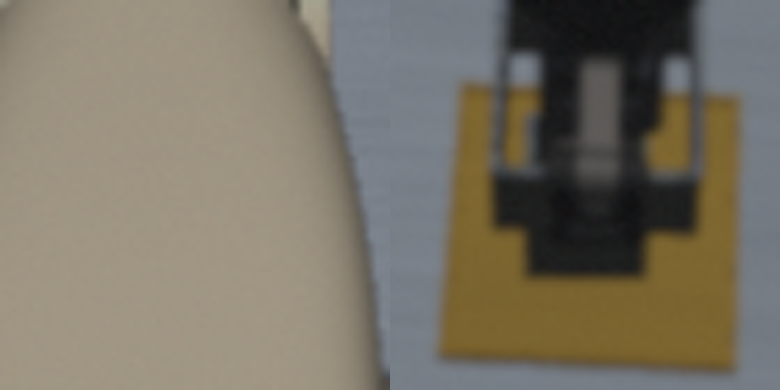

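The held large square (columns 493–697) is about 3 mm to +y of the small one (527–645). Correct and lower.

step_arm(
  targets="-1 0.003 -0.006 0 0 0 0;-1 0.003 -0.006 -0.03 0 0 0;-1 0.003 -0.006 -0.06 0 0 0;-1 0.003 -0.006 -0.09 0 0 0;-1 0.003 -0.006 -0.106 0 0 0;-1 0.003 -0.006 -0.114 0 0 0;-1 0.003 -0.006 -0.114 0 0 0;-1 0.003 -0.006 -0.114 0 0 0",
)

```text
clock: 27.5
eef_pos: [0.6615, -0.0003, 0.012]
tool_rot: [0.693, 0.721, 0.0, 0.001]
ft_force: [-2.6, -0.4, 5.5]
grip_width: 0.059
grasp_force: 65.5
```

step_arm(
  targets="0.6 0 0 0 0 0 0;0.6 0 0 0 0 0 0;1 0 0 0 0 0 0;1 0 0 0 0 0 0;1 0 0 0 0 0 0;1 0 0 0.06 0 0 0;1 0 0 0.12 0 0 0;1 0 0 0.2 0 0 0;1 0 0 0.28 0 0 0;1 -0.3 0 0.4 0 0 0",
)

```text
clock: 28.33
eef_pos: [0.6334, -0.0001, 0.1732]
tool_rot: [0.693, 0.721, 0.007, 0.007]
ft_force: [3.2, -0.2, 2.6]
grip_width: 0.0853
grasp_force: 0.0
```

step_arm(
  targets="1 -0.5 0 0 0 0 0;1 -0.5 0 0 0 0 0;1 -0.5 0 0 0 0 0;1 -0.5 0 0 0 0 0;1 -0.5 0 0 0 0 0;1 -0.5 0 0 0 0 0;1 -0.5 0 0 0 0 0;1 -0.5 0 0 0 0 0;1 -0.5 0 0 0 0 0",
)

```text
clock: 29.08
eef_pos: [0.3734, -0.0001, 0.1667]
tool_rot: [0.693, 0.721, 0.001, 0.001]
ft_force: [0.9, 0.1, -1.1]
grip_width: 0.0856
grasp_force: 0.0
```

```bash
python3 look.py k .661 .002
```

```text
[ 3.734e-01 -1.000e-04  1.667e-01] [0.6929 0.721  0.0011 0.0011] 0.08556214811174853 29.0833
top 307 180
scene 318 334
```

View pics/k_c.png

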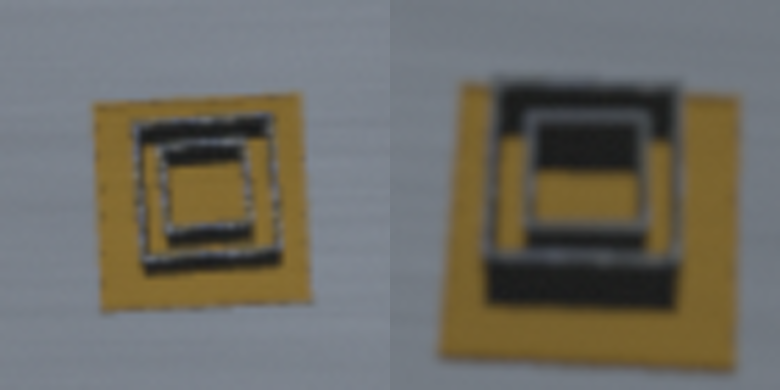

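View pics/k_scene.png

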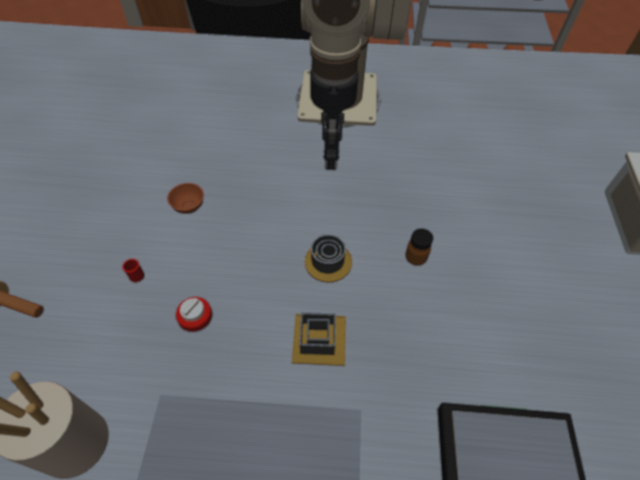

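Both sets are nested flat in their tins, at about (328,255) and (319,338). The jar (419,247), ramekin (186,198), timer (194,313) and red look-alike (133,271) are where they were. The robot is clear, so I'm handing it in.

```bash
python3 -c "
from workcell import bot
print(bot.job_done())"
```

```text
the job is handed in; nothing more can be done
None
```

I nested all five cutters in their tins in the required order and handed the job in at about 29 s. The last pictures showed both sets flat and the jar, ramekin and timer in place; no verdict came back.

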